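# Load the wide bottle onto the bottle roller

## Robot

A 6-joint arm with a two-finger parallel gripper is mounted at the origin on a cart in front of the work surface, level with it; the furniture and walls round the work are solid. World frame = base frame: x ahead of the robot, y to its left, z up, the work surface at z = 0. Lengths are in m, angles in rad, forces in N, time in s.
With the tool pointing down it reaches from about 0.425 to 0.95 m from the base axis. Payload 3.5 kg.
Tool frame: the origin (TCP) lies at the very end of the fingers, on their centre line; the grasp point (between the pads) lies 19 mm behind it; z points along the fingers, y is the line along which they close (so a half turn about z gives the same grasp; the last joint's range is limited). The gripper opens to 85 mm and grips with 20 to 120 N. Pads are 22 mm wide; open, the fingers measure 114 mm over their backs; the gripper's body (76 mm by 85 mm) begins 54 mm behind the grasp point. The pads swing forward as they close: fully open they stand 13 mm farther back than shut.
Start: joints at [-1.419, 0.286, 1.577, -0, 1.279, -0.15], TCP at [0.201, -0.644, 0.195] pointing down, gripper open.
Joint ranges: [-2.77, 2.77], [-0.9, 2.22], [0.21, 2.48], [-1.53, 4.67], [0.24, 2.81], [-2.84, 2.84]. Speed limits (rad/s): [2.79, 2.79, 3.14, 3.14, 3.14, 3.14].

## Interface

Orientations are given as a unit quaternion [x, y, z, w].
In Python, from plant import ctrl gives the robot as it stands.
- The arm moves only by the tool carry_out, never from a script. Its argument "deltas" is one flat list of numbers, 6 for each row, row after row: the shift along the tool's x, y, z in m, then the turn, a rotation vector about the tool's x, y, z in rad. A call has 1 to 5 rows; each row is the pose to reach, as a shift and turn from the pose commanded when the call began, along the tool's axes at that moment; what a row does not reach only later rows make up. A row lasts 1/8 s, in which the tool goes at most 62.5 mm and 10.7 degrees, less where a joint would pass 70% of its speed; a pose out of reach is approached as far as the arm can. A call with a gripper value outside its range is refused whole. "grip" is the opening in per cent of the stroke, from 0 (shut) to 100 (fully open), set as the call begins (left out, the last holds). The fingers move at their own pace and stop on an object; "grip_force" is the grip in N (left out, the last holds). Time passes only in rows, so rows that repeat a pose let the fingers close. It gives the time, the measured TCP pose, the force, the opening and the grip force at its end, in the units of the state.
- ctrl.get_state(): the state, without advancing time (a new reading comes with each control period).
- ctrl.read_camera(name): name is "scene" or "top"; returns (picture, depth): 384x512x3 uint8, red, green, blue; 384x512 float32, m along the optical axis (not along the pixel's ray), 0 where there is no reading.
- ctrl.camera_model(name): a dict with "intrinsics" (3x3 intrinsics, pixels), "extrinsics" (4x4, takes a point from world to camera coordinates). Camera axes: x right, y down, z forward; pixel columns grow to the right and rows downward; lengths in m; the calibration is good to about 2 mm. A picture is of the moment at which its call begins. camera_model takes no time and is no camera call.
- ctrl.sign_off(): hands the job in; it is judged then, once.
Trained networks look in the newest picture that a camera, given by its name, has taken for a name from the list of things; names that differ only in an ending like _2 or _b are one class to them, and where a whole thing is asked for, a point or a joint stands for the part that bears it (a point fixed in the world has none). Each returns a list of dicts, best first, with "score" (0 to 1); they miss things now and then, are a little off and sometimes report something else, mostly with a low value. They report only what shows in the picture. A call takes as long as a camera call.
- ctrl.find_in(camera, query): "uv" ([column, row] in pixels, amid what is visible of it).
The state is a dict: "time": time; "qpos": joint angles; "dq": joint speeds; "joint_efforts": joint torques, N m; "eef_pos": TCP position; "tcp_rot": TCP orientation; "contact_force": force on the tool from outside, world axes, zero at the start; "wrist_torque": the same for the moment, N m; "opening": opening from 0.0 (shut) to 1.0 (fully open); "finger_force": force on a finger pad.
Only numpy, scipy, OpenCV 4.12 (cv2) and the standard library are available. Lean on these libraries where they do the work, as an engineer would, in place of code of your own. Each camera call takes 0.05 s, during which the arm holds its last target. There are 200 camera calls.

## Task

The wide white bottle lies on the sloping loading tray of the bottle roller and is too fat to grip: roll it gently up the tray and over the near roller, so that it settles in the trough between the two rollers. Then slide it endwise along the rollers towards the red sprung buffer until it has pushed the buffer in by a few millimetres, but never driving it hard against the end of its travel, and leave it lying there at rest. Do not shift the two sample pots or the timer standing round the machine.

Things in the scene. Friction and masses are not known exactly. Their poses are not given: they have to be found in the camera images.
- rack: Bottle roller, fixed on the bench, place and yaw differ each time. Origin on the bench under the middle of the trough; x along the two black rollers, away from the buffer; y from the trough to the loading tray. All sizes here in mm in this frame. Grey base 270 along x; blue end plates at x = -135..-117 and +117..+135, 76 high. Bottle rests at start with its length along x.
- trough_mid (a point): Middle of the trough, x = 0, y = 0, height 107: where the bottle's axis is once it rests on both rollers. Axes as the rack's. The free-turning rollers, 24 in diameter, have their axes at y = +32 and -32, height 60; usable from x = -115 to +115.
- roller_top (a point): Top of the near roller (the one at the tray) at mid-length: y = 32, height 72. When the bottle passes over it the bottle's axis is at y = 32, height 117; beyond that it drops into the trough by itself (axis at y = 0) and away from a pusher that stops there.
- tray_foot (a point): Middle of the foot of the aluminium loading tray, y = 177, height 50, where a lip 10 mm high stops the bottle. The tray, 250 long in x, rises from here at 8 degrees to its upper edge at y = 48, height 68. The bottle starts against the lip, its axis at about y = 154, height 99, its centre at x = +20..+35; let go on the tray it rolls back.
- bottle_center (a point): Centre of the white bottle with green band and blue cap, on its axis, half-way along it. 140 long; carried by two bands 90 in diameter at -70..-54 and +18..+34 along its axis, 86 in diameter between; cap 78 in diameter at +47..+70. About 0.2 kg (varies by a quarter), centre of mass about 9 mm towards the bottom.
- bottle: The same bottle, same point as bottle_center. Its x axis runs from its flat bottom (facing the buffer) to its cap. It turns about this axis as it rolls. In the trough it resists sliding along the rollers with about 1 to 2.5 N even with nothing in the way, which then holds it against part of the spring. Push it below its axis: a pusher at or above axis height can jam it against the tray.
- buffer_post: Blue post on the end plate, x = -127, height 76 (origin). 31 above the origin, on the line of the bottle's axis in the trough, a screw carries a sprung red pad, 26 in diameter, facing +x. The screw's setting varies and is not given: the free pad's face is 34 to 59 in front (+x) of this origin, to be felt for or seen. It yields 8 mm at 500 N/m, then is solid.
- pot_red: Sample pot, dark red with yellow cap, 48 mm wide, 61 mm high, loose, standing on the bench beyond the tray's end that is away from the buffer; origin under its middle. To be left alone.
- pot_tan: Sample pot, tan with yellow cap, 48 mm wide, 61 mm high, loose, standing on the bench behind the tray's lip; origin under its middle. To be left alone.
- kitchen_timer: White timer, 63 x 69 x 20 mm, loose, lying on the bench beyond the rollers' end that is away from the buffer; origin under its middle. To be left alone.

How it is judged:
On the way:
1. the bottle has settled in the trough on both rollers (y of bottle_center in the frame of trough_mid between -0.008 and 0.008 m and z of bottle_center in the frame of trough_mid between -0.008 and 0.008 m and angle between the x axis of bottle and the x axis of rack, either way round below 0.08 rad and linear speed of bottle below 0.02 m/s and angular speed of bottle below 0.2 rad/s), for 0.2 s.
At the end, for the whole second after the job is handed in: The bottle lies at rest in the trough on both rollers (centre within 8 mm of the trough's line sideways and in height, axis within 0.08 rad of the rollers), its bottom pressing on the red buffer pad with more than 0.15 N (pad pushed in by about 0.3 mm or more) (all of step 1 and contact force between bottle and buffer_post above 0.15 N); the robot touches nothing.
It fails at once if the buffer is driven hard against the end of its travel (more than 8 N between bottle and buffer) (contact force between bottle and buffer_post above 8 N).
It fails at once if the bottle is flung or dropped (faster than 0.7 m/s) (linear speed of bottle above 0.7 m/s).
It fails at once if a sample pot or the timer is shifted by more than 20 mm (distance of any of pot_red, pot_tan, kitchen_timer from where it was at the start of the episode above 0.02 m).
It also fails if it takes over 72 s, if anything falls off the work surface, if the arm or the gripper's body presses on something with over 40 N, if the wrist force passes 120 N, or if a joint passes its speed limit or range.

## Working session

There is one attempt and no reset: what is moved stays moved. The work goes in short steps, Python scripts to look and compute and a tool call to move; the robot and the scene stay as the last step left them, time stands still between calls to the robot, and variables do not carry over. Pictures are saved under pics/ and viewed, at most 10 in all, crops included, and the job is handed in when it is done.

Besides the shell and the picture viewer there is one more tool, called by a JSON object that holds its "api" and its "payload". carry_out: Moves the arm, as the interface text tells. Its arguments: {"type":"object","properties":{"deltas":{"type":"array"},"grip":{"type":"number"},"grip_force":{"type":"number"}},"required":["deltas"]}

```bash
mkdir -p pics; ls; python3 - <<'E'
from plant import ctrl
import cv2,numpy as np
for n in("scene","top"):
    p,d=ctrl.read_camera(n); cv2.imwrite(f"pics/{n}0.png",p[:,:,::-1]); np.save(f"{n}_d.npy",d); np.save(f"{n}_p.npy",p)
    m=ctrl.camera_model(n); print(n,np.round(m["intrinsics"],1).tolist(),np.round(m["extrinsics"],4).tolist())
s=ctrl.get_state();print(s)
E
```

```text
pics
scene [[409.0, 0.0, 256.7], [0.0, 409.0, 186.8], [0.0, 0.0, 1.0]] [[-0.8754, -0.4833, -0.0134, 0.5706], [-0.267, 0.5064, -0.8199, 0.0898], [0.403, -0.7142, -0.5723, 0.9019], [0.0, 0.0, 0.0, 1.0]]
top [[466.9, 0.0, 250.2], [0.0, 466.9, 201.3], [0.0, 0.0, 1.0]] [[0.0264, -0.9996, -0.0048, 0.2809], [-0.9982, -0.0261, -0.0547, 0.5154], [0.0545, 0.0062, -0.9985, 1.1012], [0.0, 0.0, 0.0, 1.0]]
{'time': 0.1, 'qpos': array([-1.41901589e+00,  2.87093043e-01,  1.57805691e+00, -1.51096826e-05,
        1.27857837e+00, -1.50012514e-01]), 'dq': array([ 0.00121079, -0.00235036, -0.00297933,  0.00010137, -0.0003502 ,
        0.00143882]), 'joint_efforts': array([ 6.99271186e-04, -4.07296550e+01, -2.93700886e+01, -1.32770328e-04,
        3.41823878e-03, -4.06222810e-06]), 'eef_pos': array([ 0.2005447 , -0.64381171,  0.19356068]), 'tcp_rot': array([ 9.88635821e-01,  1.50326553e-01, -8.17616371e-06, -1.06782966e-03]), 'contact_force': array([-0.12689236,  0.64422327,  0.64681641]), 'wrist_torque': array([-0.01873286,  0.04263759, -0.01667291]), 'finger_force': 0.0, 'opening': 0.9989209442651633}
```

View pics/top0.png

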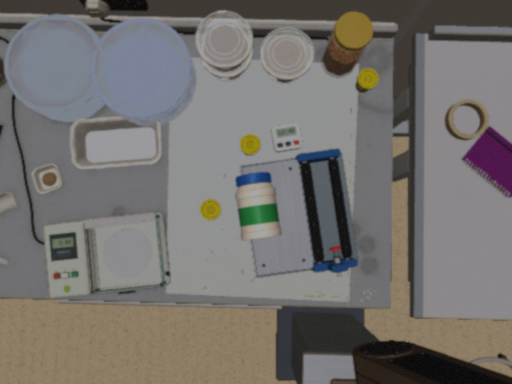

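View pics/scene0.png

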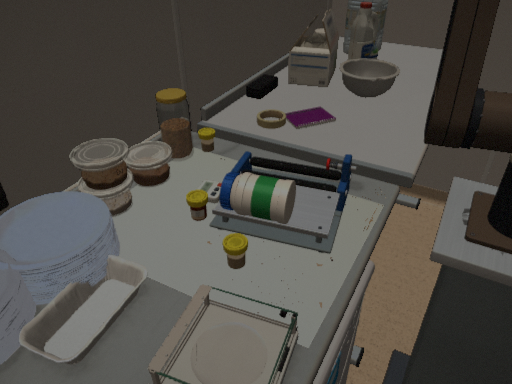

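```bash
cat > h.py <<'E'
import numpy as np,cv2
from plant import ctrl
def cloud(n,d):
    m=ctrl.camera_model(n);K=m["intrinsics"];E=m["extrinsics"]
    v,u=np.indices(d.shape)
    c=np.stack([(u-K[0,2])/K[0,0]*d,(v-K[1,2])/K[1,1]*d,d],-1)
    return (c-E[:3,3])@E[:3,:3]   # R^T (c-t)
E
python3 - <<'E'
from h import *
np.set_printoptions(precision=4,suppress=True)
p=np.load("top_p.npy");d=np.load("top_d.npy");W=cloud("top",d)
hsv=cv2.cvtColor(p,cv2.COLOR_RGB2HSV);H,S,V=[hsv[...,i] for i in range(3)]
roi=np.zeros(d.shape,bool);roi[140:285,230:365]=1;roi&=d>0
z=W[...,2]
blue=roi&(H>100)&(H<125)&(S>150)&(V>60)
for nm,m in(("far",blue&(np.indices(d.shape)[0]<165)&(np.indices(d.shape)[1]>290)),("near",blue&(np.indices(d.shape)[0]>255))):
    P=W[m&(z>.068)&(z<.084)]
    r=cv2.minAreaRect(P[:,:2].astype(np.float32)*1000);print(nm,len(P),P.mean(0),r, "post z>.084:",W[m&(z>.084)].mean(0),(m&(z>.084)).sum())
dark=roi&(V<50)
P=W[dark&(z>.055)&(z<.08)]; print("dark",len(P),P.mean(0),cv2.minAreaRect(P[:,:2].astype(np.float32)*1000))
# split into two rollers
lab=cv2.connectedComponentsWithStats(dark.astype(np.uint8))
for i,s in enumerate(lab[2][1:],1):
    if s[4]>80:
        Q=W[(lab[0]==i)]; l=cv2.fitLine(Q[:,:2].astype(np.float32),cv2.DIST_HUBER,0,.001,.001).ravel(); print(s,Q.mean(0),np.median(Q[:,2]),l,np.degrees(np.arctan2(l[1],l[0])))
red=roi&((H<8)|(H>172))&(S>130)&(V>60)&(np.indices(d.shape)[0]>235);red&=np.indices(d.shape)[1]>300
print("red",red.sum(),W[red].mean(0),W[red].min(0),W[red].max(0))
bot=roi&(z>.085)&(np.indices(d.shape)[1]<290)
P=W[bot];r=cv2.minAreaRect(P[:,:2].astype(np.float32)*1000);print("bottle",len(P),P.mean(0),r,np.percentile(P[:,2],99))
for c in [(250,145),(211,210),(286,137)]:
    print(c,W[c[1]-4:c[1]+5,c[0]-4:c[0]+5].reshape(-1,3).mean(0))
big=cv2.resize(p[130:290,190:380],None,fx=4,fy=4,interpolation=cv2.INTER_CUBIC)[:600,:]
cv2.imwrite("pics/crop.png",cv2.resize(p[135:285,190:380],None,fx=4,fy=4,interpolation=cv2.INTER_CUBIC)[:,:,::-1])
E
```

```text
far 256 [0.6131 0.1427 0.0772] ((613.108642578125, 142.86636352539062), (15.085497856140137, 95.62226104736328), 9.658492088317871) post z>.084: [nan nan nan] 0
near 168 [0.3677 0.1047 0.0768] ((367.7989501953125, 101.6209716796875), (14.199385643005371, 96.29400634765625), 9.95118522644043) post z>.084: [0.3674 0.1012 0.1313] 107
dark 1903 [0.491  0.1225 0.071 ] ((491.6119079589844, 122.34552001953125), (231.52085876464844, 85.1418228149414), 9.576824188232422)<stdin>:10: RuntimeWarning: Mean of empty slice.
  ret = um.true_divide(
Traceback (most recent call last):
cv2.error: OpenCV(4.12.0) /io/opencv/modules/imgproc/src/linefit.cpp:618: error: (-215:Assertion failed) npoints2 >= 0 || npoints3 >= 0 in function 'fitLine'
```

```bash
cat >> h.py <<'E'
YAW=np.radians(9.65);O=np.array([.4910,.1223])
C,Sn=np.cos(YAW),np.sin(YAW);R2=np.array([[C,-Sn],[Sn,C]])
def rack(W): # world->rack
    W=np.asarray(W);o=W.copy();o[...,:2]=(W[...,:2]-O)@R2;return o
def world(x,y): return O+R2@np.array([x,y])
E
python3 - <<'E'
from h import *
np.set_printoptions(precision=4,suppress=True)
p=np.load("top_p.npy");d=np.load("top_d.npy");W=rack(cloud("top",d))
hsv=cv2.cvtColor(p,cv2.COLOR_RGB2HSV);H,S,V=[hsv[...,i] for i in range(3)]
v,u=np.indices(d.shape);z=W[...,2]
red=((H<8)|(H>172))&(S>130)&(V>60)&(v>235)&(u>310)&(v<270)&(u<350)
print("red",red.sum(),np.median(W[red],0),np.percentile(W[red],[5,95],axis=0))
print("post",np.percentile(W[(abs(W[...,0]+.127)<.03)&(abs(W[...,1])<.04)&(z>.09)],[2,50,98],axis=0))
b=(z>.085)&(abs(W[...,0])<.15)&(W[...,1]>.08)&(W[...,1]<.22)
print("bottle",b.sum(),np.percentile(W[b],[1,50,99],axis=0))
t=b&(z>.12);print("ridge",np.median(W[t],0))
for c in [(250,145),(211,210),(286,137)]: print(c,np.median(W[c[1]-4:c[1]+5,c[0]-4:c[0]+5].reshape(-1,3),0), world(*np.median(W[c[1]-4:c[1]+5,c[0]-4:c[0]+5].reshape(-1,3),0)[:2]))
dark=(V<50)&(abs(W[...,0])<.11)&(abs(W[...,1])<.05)&(z>.065)
for s in(1,-1): print("roller",np.median(W[dark&(W[...,1]*s>0)],0))
# scene check
ps=np.load("scene_p.npy");ds=np.load("scene_d.npy");Ws=rack(cloud("scene",ds))
hs=cv2.cvtColor(ps,cv2.COLOR_RGB2HSV);rs=((hs[...,0]<8)|(hs[...,0]>172))&(hs[...,1]>130)&(abs(Ws[...,0]+.09)<.04)&(abs(Ws[...,1])<.04)
print("red scene",rs.sum(),np.percentile(Ws[rs],[5,50,95],axis=0))
for x,y in[(.03,.154),(.03,.2),(0,.036),(0,0),(-.08,.0),(.15,0),(.1,0)]: print((x,y),world(x,y),np.hypot(*world(x,y)))
cv2.imwrite("pics/crop.png",cv2.resize(p[135:285,190:380],None,fx=4,fy=4,interpolation=cv2.INTER_CUBIC)[:,:,::-1])
E
```

```text
red 34 [-0.0861 -0.0007  0.1184] [[-0.0894 -0.018   0.0738]
 [-0.0838  0.0104  0.1233]]
post [[-0.1451 -0.0175  0.0991]
 [-0.124   0.      0.1287]
 [-0.0988  0.0164  0.1359]]
bottle 3273 [[-0.0395  0.1119  0.1073]
 [ 0.0057  0.1662  0.1393]
 [ 0.0962  0.1953  1.1291]]
ridge [0.003  0.1659 0.1401]
(250, 145) [0.1716 0.1489 0.0615] [0.6352 0.2978]
(211, 210) [0.0358 0.2583 0.0617] [0.483  0.3829]
(286, 137) [0.1856 0.0601 0.0211] [0.6639 0.2127]
roller [-0.0005  0.032   0.0717]
roller [-0.0009 -0.0316  0.0716]
red scene 43 [[-0.0889 -0.0212  0.061 ]
 [-0.0865  0.0069  0.1129]
 [-0.0614  0.0136  0.121 ]]
(0.03, 0.154) [0.4948 0.2791] 0.568078055098052
(0.03, 0.2) [0.487  0.3245] 0.5852494554170579
(0, 0.036) [0.485  0.1578] 0.5099894773371222
(0, 0) [0.491  0.1223] 0.5060022628407901
(-0.08, 0.0) [0.4121 0.1089] 0.42627425110059564
(0.15, 0) [0.6389 0.1474] 0.6556708980816324
(0.1, 0) [0.5896 0.1391] 0.6057631394041592
```

View pics/crop.png

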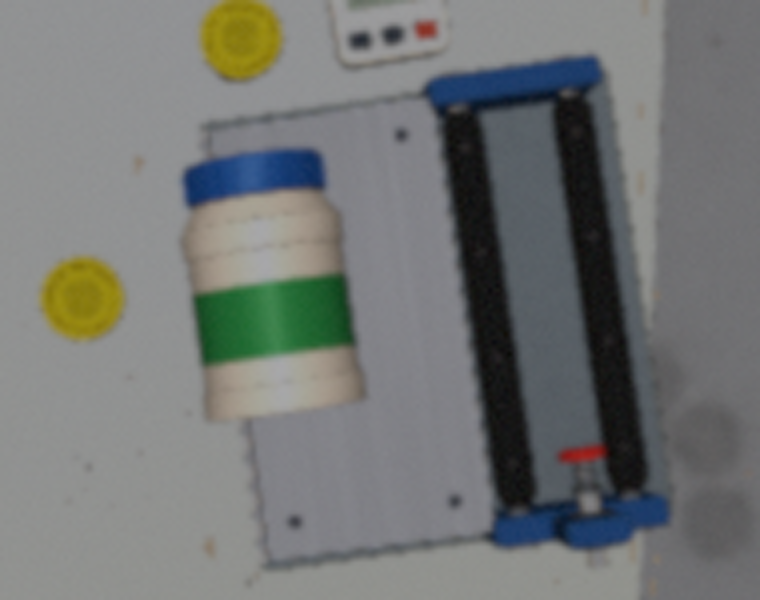

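The pictures show the bottle on the tray at top-view (258,207), with its cap away from the robot. The pad is at (336,249), the trough at about (328,210), the pots at (250,145) and (211,210), and the timer at (286,137). The measured roller height (0.0717) and plate spacing match the given sizes.

The pad face is at rack x of about -0.084. I'll tilt the open gripper so the fingertips push on the two bands from below the axis.

```bash
cat >> h.py <<'E'
from scipy.spatial.transform import Rotation as Rt
RX=np.array([C,Sn,0]);RY=np.array([-Sn,C,0]);UZ=np.array([0,0,1.])
def rot(th): # tool y = rack x, tool x = c*ry - s*uz, z down tilted to -ry
    t=np.radians(th);c,s=np.cos(t),np.sin(t)
    return Rt.from_matrix(np.stack([c*RY-s*UZ,RX,-s*RY-c*UZ],1))
def W3(x,y,z): return np.r_[world(x,y),z]
def delta(pos,R,p0=None,R0=None):
    s=ctrl.get_state()
    if p0 is None: p0=s["eef_pos"]; R0=Rt.from_quat(s["tcp_rot"])
    return np.round(np.r_[R0.inv().apply(pos-p0),(R0.inv()*R).as_rotvec()],4).tolist()
def push_tcp(ax_x,ax_y,ax_z,th=28,back=0.0,gap=0.0,over=.003):
    R=rot(th).as_matrix()
    return W3(ax_x,ax_y,ax_z)+(.056+gap)*R[:,0]+(over+back)*R[:,2]
E
python3 - <<'E'
from h import *
via=np.array([.60,-.12,.33]);hov=push_tcp(.01,.154,.099,gap=.05)+[0,0,.15]
R=rot(28)
print(hov); print("via",delta(via,rot(0)))
print("hov from via, at R0=rot(0)",delta(hov,R,via,rot(0)))
E
```

```text
[0.45959089 0.36667685 0.19658717]
via [0.5371, -0.3817, -0.1355, -0.0015, -0.0018, -1.4374]
hov from via, at R0=rot(0) [0.5033, -0.0568, 0.1334, -0.0, -0.4887, -0.0]
```

{"api": "carry_out", "payload": {"deltas": [0.05,-0.035,-0.027,0,0,-0.15,0.1,-0.07,-0.055,0,0,-0.32,0.15,-0.11,-0.085,0,0,-0.5,0.21,-0.15,-0.11,0,0,-0.67,0.25,-0.18,-0.135,0,0,-0.8], "grip": 86}}

```text
time: 0.72
eef_pos: [0.3734, -0.4138, 0.3198]
tcp_rot: [0.851, 0.525, 0.0, -0.001]
contact_force: [0.6, -0.5, -0.5]
opening: 0.859
finger_force: 0.0
```

```bash
python3 - <<'E'
from h import *
print(ctrl.get_state()["eef_pos"],delta(np.array([.60,-.12,.33]),rot(0)))
E
```

```text
[ 0.37341931 -0.41382468  0.31977774] [0.3642, 0.0709, -0.01, -0.0007, -0.0012, -0.6331]
```

{"api": "carry_out", "payload": {"deltas": [0.06,0.015,0,0,0,-0.13,0.12,0.03,0,0,0,-0.26,0.18,0.04,0,0,0,-0.4,0.24,0.05,0,0,0,-0.53,0.3,0.06,0,0,0,-0.633]}}

```text
time: 1.35
eef_pos: [0.5626, -0.1735, 0.3194]
tcp_rot: [0.645, 0.764, -0.0, -0.0]
contact_force: [0.5, -1.4, 0.7]
opening: 0.857
finger_force: 0.0
```

```bash
python3 - <<'E'
from h import *
print(ctrl.get_state()["eef_pos"],delta(np.array([.60,0.1,.33]),rot(14)))
E
```

```text
[ 0.56258757 -0.17350974  0.3194076 ] [0.2634, 0.0825, -0.0106, -0.0006, -0.2446, -0.0008]
```

{"api": "carry_out", "payload": {"deltas": [0.06,0.02,0,0,-0.05,0,0.12,0.035,0,0,-0.1,0,0.175,0.05,0,0,-0.15,0,0.23,0.06,0,0,-0.2,0,0.29,0.07,0,0,-0.25,0]}}

```text
time: 1.98
eef_pos: [0.5832, 0.1238, 0.3195]
tcp_rot: [0.642, 0.757, -0.081, 0.096]
contact_force: [0.9, -0.1, 0.4]
opening: 0.86
finger_force: 0.0
```

```bash
python3 - <<'E'
from h import *
print(ctrl.get_state()["eef_pos"],delta(push_tcp(.01,.154,.099,gap=.05)+[0,0,.13],rot(28)))
E
```

```text
[0.58318432 0.12382828 0.31951696] [0.2872, -0.0824, 0.0737, -0.0017, -0.2369, -0.0044]
```

{"api": "carry_out", "payload": {"deltas": [0.06,-0.02,0,0,-0.05,0,0.12,-0.035,0,0,-0.1,0,0.18,-0.055,0,0,-0.15,0,0.24,-0.07,0.02,0,-0.2,0,0.287,-0.082,0.05,0,-0.237,0]}}

```text
time: 2.6
eef_pos: [0.4584, 0.3733, 0.2002]
tcp_rot: [0.627, 0.741, -0.155, 0.185]
contact_force: [0.6, 0.1, -0.9]
opening: 0.861
finger_force: 0.0
```

```bash
python3 - <<'E'
from h import *
np.set_printoptions(precision=4,suppress=True)
s=ctrl.get_state();T=s["eef_pos"];R=Rt.from_quat(s["tcp_rot"])
print(T,s["qpos"],delta(push_tcp(.01,.154,.099,gap=.02),rot(28)))
for n in("top","scene"):
    p,d=ctrl.read_camera(n);cv2.imwrite(f"pics/{n}1.png",p[:,:,::-1])
    Q=R.inv().apply((cloud(n,d)-T).reshape(-1,3)).reshape(d.shape+(3,))
    m=(d>0)&(abs(Q[...,0])<.03)&(abs(Q[...,1])<.065)&(Q[...,2]>-.1)&(Q[...,2]<.03)
    print(n,m.sum(),np.percentile(Q[m],[1,10,50,90,99],axis=0) if m.any() else "")
    for sg in(1,-1):
        k=m&(Q[...,1]*sg>0)
        if k.any(): print(sg,k.sum(),np.percentile(Q[k],[2,98],axis=0))
E
```

```text
[0.4584 0.3733 0.2002] [ 0.7072  0.2912  1.6224 -0.4149  1.4991  0.6293] [0.0359, -0.0002, 0.1389, 0.0008, -0.0017, -0.0033]
top 380 [[-0.0154 -0.0628 -0.0999]
 [-0.0138 -0.0511 -0.0989]
 [-0.0099  0.0345 -0.0925]
 [ 0.0021  0.0496 -0.058 ]
 [ 0.0081  0.0615 -0.0493]]
1 192 [[-0.0154  0.0354 -0.0999]
 [ 0.0069  0.0615 -0.0504]]
-1 188 [[-0.0149 -0.0628 -0.0999]
 [ 0.0069 -0.0378 -0.0518]]
scene 623 [[-0.0023 -0.0622 -0.0995]
 [ 0.0018 -0.0539 -0.0951]
 [ 0.0139  0.0316 -0.0851]
 [ 0.0192  0.0526 -0.0503]
 [ 0.0208  0.0609 -0.0416]]
1 355 [[-0.0022  0.0311 -0.099 ]
 [ 0.0208  0.0606 -0.042 ]]
-1 268 [[-0.0011 -0.0625 -0.0989]
 [ 0.0196 -0.0412 -0.0462]]
```

View pics/scene1.png

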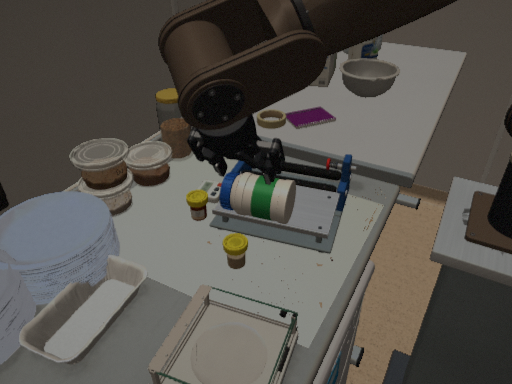

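```bash
python3 - <<'E'
from h import *
s=ctrl.get_state();T=s["eef_pos"];R=Rt.from_quat(s["tcp_rot"]);print(T)
im=cv2.imread("pics/scene1.png");m=ctrl.camera_model("scene")
p,d=ctrl.read_camera("scene");im=p[:,:,::-1]
y0,x0,f=110,170,6
im=cv2.resize(im[y0:y0+95,x0:x0+130],None,fx=f,fy=f,interpolation=cv2.INTER_CUBIC)
for z,c in((0,(0,0,255)),(-.01,(0,255,255)),(-.019,(0,255,0)),(-.04,(255,0,255))):
  for y in(-.044,0,.044):
    q=m["extrinsics"][:3,:3]@(T+R.apply([0,y,z]))+m["extrinsics"][:3,3];a=m["intrinsics"]@q;a=a[:2]/a[2]
    cv2.circle(im,(int((a[0]-x0)*f),int((a[1]-y0)*f)),4,c,-1)
cv2.imwrite("pics/c2.png",im)
E
```

```text
[0.45389099 0.37251834 0.19228036]
```

View pics/c2.png

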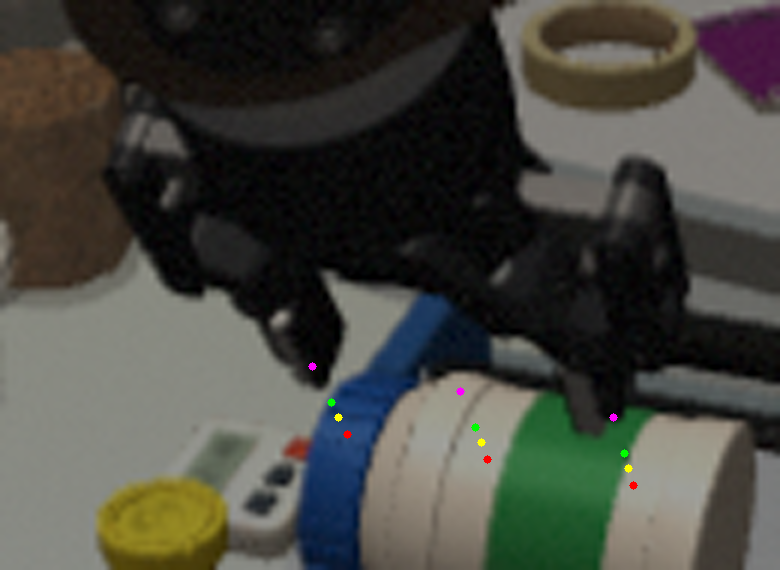

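```bash
python3 - <<'E'
from h import *
np.set_printoptions(precision=4,suppress=True)
p,d=ctrl.read_camera("scene")
s=ctrl.get_state();T=s["eef_pos"];R=Rt.from_quat(s["tcp_rot"]);print(T,s["opening"])
Q=R.inv().apply((cloud("scene",d)-T).reshape(-1,3)).reshape(d.shape+(3,))
for v in range(162,186,2): print(v,"L",Q[v,222],p[v,222],"R",Q[v,267],p[v,267])
print(delta(push_tcp(.01,.154,.099,gap=.02),rot(28)))
E
```

```text
[0.4583 0.3709 0.1986] 0.8602822543789964
162 L [ 0.0026  0.0345 -0.0616] [4 1 0] R [ 0.0082 -0.0494 -0.0962] [23 23 22]
164 L [ 0.0051  0.0343 -0.0593] [9 9 7] R [ 0.0104 -0.0497 -0.0942] [10 12 12]
166 L [ 0.0062  0.0351 -0.0545] [4 0 2] R [ 0.0132 -0.0503 -0.0932] [18 18 17]
168 L [ 0.0092  0.0343 -0.0534] [7 4 7] R [ 0.0136 -0.0496 -0.0877] [6 6 7]
170 L [ 0.0111  0.0346 -0.0499] [7 8 7] R [ 0.009  -0.0459 -0.0729] [25 23 23]
172 L [-0.1657  0.1917  0.3098] [ 98 100  93] R [ 0.0087 -0.0447 -0.0658] [37 36 35]
174 L [-0.1577  0.1878  0.3055] [136 138 129] R [ 0.0118 -0.0455 -0.0652] [45 44 42]
176 L [-0.1488  0.1831  0.2993] [137 138 130] R [ 0.0127 -0.045  -0.0602] [45 42 39]
178 L [-0.1412  0.1794  0.2955] [136 138 129] R [ 0.0126 -0.0439 -0.0532] [45 44 42]
180 L [-0.1352  0.1771  0.2948] [122 128 126] R [-0.0576 -0.0006  0.0934] [37 75 43]
182 L [-0.0361  0.0898  0.096 ] [ 65  83 114] R [-0.0515 -0.003   0.0899] [ 36 100  50]
184 L [-0.031   0.0876  0.0944] [ 41  59 105] R [-0.0479 -0.0037  0.0915] [ 38 102  52]
[0.0376, 0.0011, 0.1362, -0.0041, 0.0008, -0.0005]
```

```bash
python3 - <<'E'
from h import *
np.set_printoptions(precision=4,suppress=True)
for n in("scene","top","top"):
    p,d=ctrl.read_camera(n)
    s=ctrl.get_state();T=s["eef_pos"];R=Rt.from_quat(s["tcp_rot"]);print(n,T,s["qpos"],s["time"])
    Q=R.inv().apply((cloud(n,d)-T).reshape(-1,3)).reshape(d.shape+(3,))
    dk=(d>0)&(p.max(2)<60)&(abs(Q[...,0])<.05)&(abs(Q[...,1])<.075)&(Q[...,2]>-.2)&(Q[...,2]<.05)
    for lo in np.arange(-.07,.07,.02):
        k=dk&(Q[...,1]>lo)&(Q[...,1]<lo+.02)
        if k.sum()>3: i=np.argsort(Q[k][:,2])[-3:]; print(" y %.2f n %d"%(lo+.01,k.sum()),Q[k][i[0]],Q[k][i[-1]], "world",(T+R.apply(Q[k][i[-1]])))
E
```

```text
scene [0.4596 0.3707 0.2006] [ 0.7026  0.2898  1.6235 -0.4151  1.5002  0.6254] 2.85
 y -0.06 n 478 [ 0.001  -0.0503 -0.0567] [ 0.0085 -0.0504 -0.0538] world [0.4045 0.3947 0.2442]
 y -0.04 n 851 [ 0.0116 -0.0389 -0.0487] [ 0.009  -0.0444 -0.0461] world [0.4109 0.3925 0.2371]
 y -0.02 n 491 [-0.0026 -0.0269 -0.1075] [ 0.0181 -0.0297 -0.1048] world [0.4196 0.4301 0.2847]
 y 0.00 n 240 [ 0.0108 -0.0094 -0.1094] [ 0.0101 -0.0072 -0.1076] world [0.4428 0.4281 0.2909]
 y 0.02 n 142 [ 0.0177  0.0261 -0.1068] [ 0.018   0.0267 -0.1043] world [0.4753 0.439  0.2843]
 y 0.04 n 266 [ 0.0044  0.0349 -0.047 ] [-0.0009  0.0355 -0.0446] world [0.4913 0.3964 0.2405]
 y 0.06 n 365 [ 0.0083  0.0567 -0.0891] [ 0.0086  0.0517 -0.0882] world [0.5026 0.4274 0.2745]
top [0.4603 0.3705 0.2019] [ 0.7015  0.2885  1.6226 -0.4151  1.5002  0.6254] 2.9
 y -0.06 n 123 [-0.0088 -0.0543 -0.0922] [-0.0068 -0.0527 -0.089 ] world [0.4024 0.3971 0.2836]
 y -0.04 n 206 [-0.0078 -0.0463 -0.0633] [-0.0078 -0.0466 -0.0602] world [0.4108 0.3839 0.2586]
 y -0.02 n 229 [-0.0173 -0.0299 -0.1138] [-0.0173 -0.0284 -0.1104] world [0
[... 450 characters left out ...]
22 -0.4149  1.5001  0.6256] 2.95
 y -0.06 n 120 [-0.0067 -0.0544 -0.0925] [-0.0083 -0.0529 -0.0912] world [0.4026 0.3966 0.2869]
 y -0.04 n 205 [-0.009  -0.0487 -0.0625] [-0.0085 -0.0472 -0.0582] world [0.4108 0.3821 0.2578]
 y -0.02 n 221 [-0.0162 -0.0264 -0.1146] [-0.0179 -0.0287 -0.1116] world [0.4263 0.4015 0.3095]
 y 0.00 n 232 [-0.0117  0.0077 -0.1159] [-0.0098 -0.0064 -0.1134] world [0.447  0.413  0.3073]
 y 0.02 n 267 [-0.0183  0.0279 -0.1117] [-0.0007  0.0286 -0.1115] world [0.4804 0.4257 0.3015]
 y 0.04 n 239 [-0.0071  0.0471 -0.0608] [-0.0081  0.0451 -0.0595] world [0.5017 0.398  0.2591]
 y 0.06 n 195 [-0.0099  0.0505 -0.0923] [-0.0072  0.0509 -0.0916] world [0.5049 0.4145 0.287 ]
```

{"api": "carry_out", "payload": {"deltas": [0.015,0,0.03,0,0,0,0.03,0,0.06,0,0,0,0.035,0,0.09,0,0,0,0.04,0,0.11,0,0,0,0.04,0,0.11,0,0,0]}}

```text
time: 3.58
eef_pos: [0.462, 0.3537, 0.084]
tcp_rot: [0.628, 0.74, -0.157, 0.184]
contact_force: [0.3, 0.4, 0.4]
opening: 0.858
finger_force: 0.0
```

```bash
cat > tip.py <<'E'
from h import *
np.set_printoptions(precision=4,suppress=True)
for n in("scene","top"):
    s=ctrl.get_state();p,d=ctrl.read_camera(n)
    T=s["eef_pos"];R=Rt.from_quat(s["tcp_rot"]);print(n,T,"rack",rack(T),s["time"],s["contact_force"])
    Wc=cloud(n,d);Q=R.inv().apply((Wc-T).reshape(-1,3)).reshape(d.shape+(3,))
    dk=(d>0)&(p.max(2)<55)&(abs(Q[...,0])<.03)&(Q[...,2]>-.12)&(Q[...,2]<.02)
    for sg in(1,-1):
        k=dk&(sg*Q[...,1]>.03)&(sg*Q[...,1]<.07)
        if k.sum()>5: i=np.argsort(Q[k][:,2])[-6:]; q=np.median(Q[k][i],0); print(" finger",sg,q,"rack",rack(T+R.apply(q)))
    k=dk&(abs(Q[...,1])<.02)
    if k.sum()>5: i=np.argsort(Q[k][:,2])[-6:];print(" palm",np.median(Q[k][i],0))
    Wr=rack(Wc);b=(Wr[...,2]>.10)&(Wr[...,2]<.155)&(abs(Wr[...,0])<.12)&(Wr[...,1]<.21)&(Wr[...,1]>-.06)&(p.max(2)>70)
    b&=~((Wr[...,0]<-.085)&(abs(Wr[...,1])<.03))
    if b.any(): print(" bottle",b.sum(),np.percentile(Wr[b],[1,50,99],axis=0).tolist())
cv2.imwrite("pics/last.png",p[:,:,::-1])
E
python3 tip.py
```

```text
scene [0.462  0.3537 0.084 ] rack [0.0102 0.2329 0.084 ] 3.575 [0.2851 0.4283 0.3833]
 finger 1 [-0.0042  0.037  -0.048 ] rack [0.0474 0.2515 0.1284]
 finger -1 [ 0.0068 -0.0431 -0.0521] rack [-0.0326  0.2636  0.1269]
 bottle 610 [[-0.08393465643402209, 0.012516603735286224, 0.10350846999143729], [-0.01695928072990554, 0.16675092336707498, 0.13998893233124082], [0.02563337806859055, 0.19803047690418954, 0.14449103917387404]]
top [0.4627 0.3546 0.0853] rack [0.011  0.2338 0.0853] 3.625 [-0.0465  0.2197  0.5605]
 finger 1 [-0.0086  0.0449 -0.0705] rack [0.056  0.2589 0.1517]
 finger -1 [-0.0086 -0.0466 -0.0659] rack [-0.0355  0.2572  0.1476]
 palm [-0.012  -0.0006 -0.1174]
 bottle 2519 [[-0.040538556500212125, 0.11080046318568025, 0.10658048624876075], [0.026008234865219648, 0.15379028138611636, 0.1361424721947931], [0.09694959661275522, 0.19565158534050076, 0.14627691693355832]]
```

```bash
python3 - <<'E'
from h import *
ims=[]
for n,(x0,y0,w,h) in(("scene",(150,80,160,190)),("top",(170,110,200,190))):
    p,d=ctrl.read_camera(n); s=ctrl.get_state();T=s["eef_pos"];R=Rt.from_quat(s["tcp_rot"]);m=ctrl.camera_model(n)
    im=cv2.resize(p[y0:y0+h,x0:x0+w,::-1],None,fx=2.5 if n=="scene" else 2,fy=3,interpolation=cv2.INTER_CUBIC)
    f=2.5 if n=="scene" else 2
    for y in(-.044,.044):
        q=m["extrinsics"][:3,:3]@(T+R.apply([0,y,-.011]))+m["extrinsics"][:3,3];a=m["intrinsics"]@q;a=a[:2]/a[2]
        cv2.circle(im,(int((a[0]-x0)*f),int((a[1]-y0)*3)),4,(0,0,255),-1)
    ims.append(im)
im=np.hstack(ims);print(im.shape);cv2.imwrite("pics/c3.png",im)
E
```

```text
(570, 800, 3)
```

View pics/c3.png

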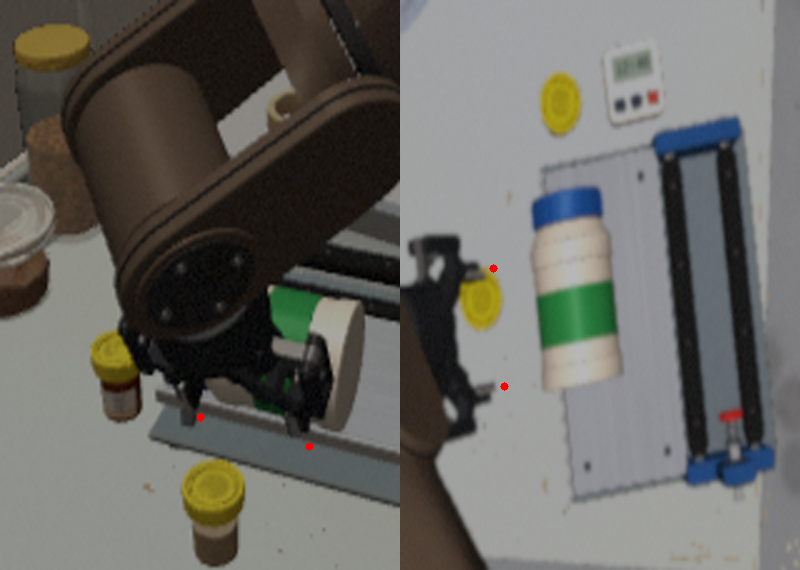

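```bash
cat > tip.py <<'E'
from h import *
np.set_printoptions(precision=4,suppress=True)
for n in("scene","top"):
    s=ctrl.get_state();p,d=ctrl.read_camera(n)
    T=s["eef_pos"];R=Rt.from_quat(s["tcp_rot"]);print(n,"rack",rack(T),s["time"],s["contact_force"])
    Wc=cloud(n,d);Q=R.inv().apply((Wc-T).reshape(-1,3)).reshape(d.shape+(3,));Wr=rack(Wc)
    dk=(d>0)&(abs(Q[...,0])<.02)&(Q[...,2]>-.06)&(Q[...,2]<.02)&(Wr[...,2]>.066)
    for sg in(1,-1):
        k=dk&(sg*Q[...,1]>.03)&(sg*Q[...,1]<.062)
        if k.sum()>5:
            i=np.argsort(Q[k][:,2])[-5:]; q=np.median(Q[k][i],0); print(" finger",sg,k.sum(),q,"rack",rack(T+R.apply(q)),"xrange",np.percentile(Q[k],[3,97],axis=0).tolist())
    b=(Wr[...,2]>.10)&(Wr[...,2]<.155)&(abs(Wr[...,0])<.12)&(Wr[...,1]<.21)&(Wr[...,1]>-.06)&(p.max(2)>70)
    b&=~((Wr[...,0]<-.085)&(abs(Wr[...,1])<.03))
    if b.any(): print(" bottle",b.sum(),np.percentile(Wr[b],[1,50,99],axis=0).tolist())
E
python3 tip.py; python3 -c "
from h import *
print(delta(push_tcp(.01,.154,.099,gap=.01,back=.011),rot(28)))"
```

```text
scene rack [0.0116 0.235  0.0865] 3.775 [-0.2578 -0.2319 -0.0774]
 finger 1 35 [ 0.0004  0.0367 -0.0475] rack [0.0483 0.2573 0.1285] xrange [[-0.009928717182535251, 0.03618140929488649, -0.05920598722089735], [0.010709774523499695, 0.043888183914485665, -0.04746810846991901]]
 finger -1 20 [ 0.0099 -0.0416 -0.0515] rack [-0.0299  0.2679  0.1273] xrange [[0.004267828231718515, -0.04940675965334282, -0.059422126745260366], [0.011151887677344964, -0.0373712879245849, -0.050842321676343435]]
 bottle 636 [[-0.08386844184379022, 0.010456000265644425, 0.10221802004172345], [-0.018507011741860323, 0.16609326243145278, 0.13976792691659812], [0.029235632484525584, 0.19878260622813576, 0.14462189341359327]]
top rack [0.0115 0.235  0.0863] 3.825 [-0.1747 -0.537   0.2443]
 finger 1 20 [ 0.0035  0.0397 -0.0469] rack [0.0511 0.2598 0.1263] xrange [[-0.013564660443144567, 0.03310413128675189, -0.059375270386653176], [0.014500034689034581, 0.04753353463745113, 0.014169874361483325]]
 finger -1 17 [-0.0069 -0.0439 -0.0513] rack [-0.0325  0.253   0.1348] xrange [[-0.013617466858536955, -0.050375913567033144, -0.05970430804630849], [-0.0015929192826574282, -0.03874031767226902, -0.05058411451053992]]
 bottle 2519 [[-0.04044652594165741, 0.11108735889853125, 0.10664061667111804], [0.025901975301641657, 0.1536843937699404, 0.13643556085220437], [0.09692924522461167, 0.19565769046698667, 0.1461115179713643]]
[-0.0117, -0.0012, 0.0405, 0.0002, -0.003, -0.0048]
```

```bash
python3 - <<'E'
from h import *
np.set_printoptions(precision=3,suppress=True)
p,d=ctrl.read_camera("scene");s=ctrl.get_state();T=s["eef_pos"];R=Rt.from_quat(s["tcp_rot"])
Wc=cloud("scene",d);Q=R.inv().apply((Wc-T).reshape(-1,3)).reshape(d.shape+(3,));W=rack(Wc)
for v in range(204,230,2): print(v,"L",p[v,225],d[v,225],Q[v,225],"R",p[v,269],d[v,269],Q[v,269],W[v,269])
p,d=ctrl.read_camera("top")
Wc=cloud("top",d);Q=R.inv().apply((Wc-T).reshape(-1,3)).reshape(d.shape+(3,))
for u in range(200,226,2): print(u,p[199,u],Q[199,u],p[238,u],Q[238,u])
E
```

```text
204 L [ 8 10 11] 0.6181699 [ 0.038  0.001 -0.175] R [34 35 34] 0.63536716 [ 0.012 -0.058 -0.149] [-0.047  0.315  0.212]
206 L [10 10  8] 0.6864973 [ 0.016  0.024 -0.114] R [49 47 45] 0.64335066 [ 0.011 -0.056 -0.14 ] [-0.045  0.311  0.204]
208 L [13 10  7] 0.7265993 [ 0.005  0.037 -0.077] R [27 26 26] 0.6888332 [-0.003 -0.046 -0.098] [-0.035  0.278  0.174]
210 L [5 4 3] 0.72700226 [ 0.008  0.036 -0.075] R [29 28 31] 0.6843032 [ 0.002 -0.048 -0.1  ] [-0.037  0.283  0.174]
212 L [16 11 14] 0.7316971 [ 0.01   0.037 -0.069] R [34 34 34] 0.68350923 [ 0.005 -0.049 -0.1  ] [-0.037  0.286  0.171]
214 L [31 27 26] 0.73944795 [ 0.01   0.039 -0.061] R [19 20 18] 0.6857142 [ 0.007 -0.049 -0.096] [-0.038  0.286  0.167]
216 L [48 48 46] 0.74639916 [ 0.011  0.041 -0.053] R [16 15 15] 0.6849384 [ 0.01  -0.049 -0.095] [-0.038  0.288  0.165]
218 L [45 47 44] 0.8997603 [-0.036  0.092  0.085] R [11 10  9] 0.688919 [ 0.011 -0.049 -0.09 ] [-0.038  0.287  0.16 ]
220 L [45 47 44] 0.90230626 [-0.033  0.092  0.09 ] R [16 15 15] 0.70836127 [ 0.007 -0.045 -0.071] [-0.034  0.275  0.145]
222 L [72 77 77] 0.902088
[... 711 characters left out ...]
 125] [ 0.083 -0.038  0.05 ]
208 [55 53 48] [-0.008  0.045 -0.059] [141 141 141] [ 0.08  -0.038  0.054]
210 [129 124  88] [0.029 0.05  0.008] [118 119 118] [ 0.076 -0.039  0.058]
212 [152 144  97] [0.027 0.049 0.012] [107 108 106] [ 0.071 -0.04   0.058]
214 [157 153 127] [0.055 0.053 0.066] [98 98 97] [-0.013 -0.038 -0.064]
216 [159 158 154] [0.05  0.052 0.066] [107 106 105] [-0.013 -0.039 -0.056]
218 [161 161 162] [0.046 0.051 0.07 ] [153 154 154] [ 0.057 -0.042  0.064]
220 [159 161 161] [0.041 0.051 0.07 ] [160 161 161] [ 0.054 -0.042  0.067]
222 [160 161 162] [0.037 0.05  0.073] [160 162 161] [ 0.047 -0.043  0.065]
224 [159 161 162] [0.033 0.049 0.075] [161 162 161] [ 0.047 -0.044  0.075]
```

{"api": "carry_out", "payload": {"deltas": [0,0,0.012,0,0,0,0,0,0.025,0,0,0,-0.006,0,0.036,0,0,0,-0.012,0,0.04,0,0,0,-0.012,0,0.04,0,0,0]}}

```text
time: 4.6
eef_pos: [0.4669, 0.3254, 0.0548]
tcp_rot: [0.628, 0.74, -0.156, 0.184]
contact_force: [0.1, -0.4, -0.2]
opening: 0.862
finger_force: 0.0
```

```bash
python3 tip.py; python3 -c "
from h import *
print(delta(push_tcp(.01,.154,.099,gap=.0,back=.011),rot(28)))"
```

```text
scene rack [0.0103 0.2042 0.0548] 4.6 [ 0.096  -0.3625 -0.1628]
 finger 1 40 [-0.0198  0.0416 -0.0145] rack [0.0518 0.1933 0.0769] xrange [[-0.019853462179550297, 0.03602277910181734, -0.05866077222952836], [0.010792158542807177, 0.04619708882428053, -0.012708424326336013]]
 finger -1 16 [ 0.0083 -0.0433 -0.052 ] rack [-0.0329  0.2361  0.0968] xrange [[0.0022403844553295477, -0.050341030998202606, -0.05961626613411253], [0.01122639647893411, -0.03768861288434397, -0.04852828051023622]]
 bottle 504 [[-0.08400717670834862, 0.007910838080664824, 0.10647469271672096], [-0.019131958355705855, 0.16886587625560928, 0.13925840320279198], [0.007505881674367022, 0.18855168314319892, 0.14502754252085143]]
top rack [0.0105 0.2047 0.0551] 4.65 [0.624  0.0762 0.5187]
 finger 1 15 [-0.0117  0.0356 -0.0493] rack [0.0461 0.2172 0.1042] xrange [[-0.012969733546259046, 0.03529650173714416, -0.05865433830513503], [0.001602211951592044, 0.04736749235514593, -0.047437055250279685]]
 finger -1 15 [-0.013  -0.0418 -0.0529] rack [-0.0312  0.2182  0.1079] xrange [[-0.013746845413876486, -0.05082382205451491, -0.059265301878942564], [-0.005852906537433871, -0.038489038834201406, -0.051233232417728626]]
 bottle 2520 [[-0.04042628861317041, 0.11099029601453692, 0.10684470681132673], [0.026104521800433447, 0.15385871855275174, 0.13629601824486248], [0.09694655652974254, 0.1955256664317592, 0.14639295793686563]]
[-0.0095, -0.0006, -0.0007, -0.0014, -0.0022, -0.0046]
```

{"api": "carry_out", "payload": {"deltas": [-0.004,0,0,0,0,0,-0.008,0,0,0,0,0,-0.012,0,0,0,0,0,-0.016,0,0,0,0,0,-0.016,0,0,0,0,0]}}

```text
time: 5.32
eef_pos: [0.4692, 0.3119, 0.0625]
tcp_rot: [0.628, 0.74, -0.156, 0.184]
contact_force: [0.7, 1.5, -0.3]
opening: 0.857
finger_force: 0.0
```

```bash
python3 tip.py
```

```text
scene rack [0.0103 0.1906 0.0625] 5.325 [ 0.6757  1.4781 -0.3311]
 finger 1 109 [-0.0068  0.0377 -0.0059] rack [0.0479 0.1871 0.0709] xrange [[-0.016026172700545717, 0.030304161526246643, -0.05744467996664135], [0.010542918278532319, 0.047339199914124386, -0.0063769278038239025]]
 finger -1 81 [-0.0136 -0.0498  0.0013] rack [-0.0396  0.1782  0.0677] xrange [[-0.018443045480585177, -0.050576292744419764, -0.05869458242518019], [0.011139505656796042, -0.03778544511227171, 0.0003619536226444635]]
 bottle 328 [[-0.08419784591265699, 0.00804726626155406, 0.10077581976577867], [-0.015370977581041079, 0.16010889675880563, 0.14107077986474897], [0.047138323278170496, 0.19917916750681133, 0.1450621849352941]]
top rack [0.0102 0.1907 0.0624] 5.375 [-0.0864  0.322   0.7037]
 finger 1 27 [-0.0145  0.0417 -0.0403] rack [0.052  0.1965 0.1049] xrange [[-0.019712007194693824, 0.034406291161063265, -0.058615273541177425], [-0.00036763089491898037, 0.05291629784908233, -0.038890680436158995]]
 finger -1 16 [-0.0162 -0.0399 -0.0432] rack [-0.0297  0.1968  0.1081] xrange [[-0.01853662588668505, -0.05111656994403479, -0.0572959041370025], [-0.0061592442077736415, -0.03425319769339827, -0.03779237758688046]]
 bottle 2548 [[-0.040517901574848914, 0.11090952578705794, 0.10710499051564742], [0.026142975945169827, 0.15428850247478715, 0.13626008630836067], [0.09678226359506725, 0.20392683517190152, 0.14606723310219913]]
```

{"api": "carry_out", "payload": {"deltas": [0.008,0,0,0,0,0,0.016,0,0.005,0,0,0,0.016,0,0.018,0,0,0,0.016,0,0.03,0,0,0,0.016,0,0.038,0,0,0]}}

```text
time: 6.05
eef_pos: [0.4691, 0.3075, 0.0198]
tcp_rot: [0.628, 0.74, -0.157, 0.184]
contact_force: [-0.2, -0.4, 0.1]
opening: 0.856
finger_force: 0.0
```

```bash
python3 tip.py; python3 -c "
from h import *
print(delta(push_tcp(.01,.154,.099,gap=.0,back=.049),rot(28)))"
```

```text
scene rack [0.0094 0.1862 0.0198] 6.05 [-0.1941 -0.4091  0.1496]
 finger 1 10 [ 0.0024  0.0371 -0.0574] rack [0.0468 0.215  0.0693] xrange [[-0.003205442157709076, 0.03630064647317974, -0.059568728263347165], [0.010695892538133016, 0.04785207981106907, -0.053540310490233486]]
 finger -1 7 [ 0.0069 -0.0465 -0.0579] rack [-0.0368  0.2197  0.0678] xrange [[0.0051301989429630955, -0.0499870375178531, -0.0595562809243435], [0.010774444362175006, -0.04201430760561768, -0.05640877197252939]]
 bottle 451 [[-0.08381560874217647, 0.010524739620545849, 0.10426680303548311], [-0.029517002228894567, 0.1821402798243682, 0.1302706841565131], [-0.006404099668506198, 0.19701692086470352, 0.14463344272814632]]
top rack [0.009  0.1857 0.0192] 6.1 [ 0.8923 -0.1504 -1.037 ]
 finger 1 11 [-0.0094  0.0435 -0.0534] rack [0.0528 0.2023 0.0706] xrange [[-0.01475356989659762, 0.03531156592481933, -0.05913177718548329], [-0.005531704302693913, 0.04834653079089982, -0.05104711734533195]]
 finger -1 9 [-0.011  -0.0436 -0.0533] rack [-0.0343  0.2012  0.0715] xrange [[-0.013529898860831195, -0.04944544273727223, -0.0590377236103805], [-0.006982424526374114, -0.03839183723463758, -0.05310729791850287]]
 bottle 2523 [[-0.040408058741780495, 0.1108340713293872, 0.10627181487881068], [0.025978102933211757, 0.15377640692236139, 0.13620010117978673], [0.09678138760701979, 0.19566899222280076, 0.1462518660350721]]
[-0.0095, 0.0008, -0.0028, -0.0046, -0.0006, -0.0036]
```

{"api": "carry_out", "payload": {"deltas": [-0.005,0,-0.002,0,0,0,-0.01,0,-0.003,0,0,0,-0.016,0,-0.001,0,0,0,-0.022,0,0.002,0,0,0,-0.028,0,0.004,0,0,0]}}

```text
time: 6.78
eef_pos: [0.474, 0.2818, 0.0309]
tcp_rot: [0.628, 0.74, -0.156, 0.184]
contact_force: [-1.0, 1.3, 0.1]
opening: 0.861
finger_force: 0.4
```

```bash
python3 tip.py | grep -v finger
```

```text
scene rack [0.01   0.1601 0.0309] 6.775 [-1.0085  1.2916  0.0746]
 bottle 385 [[-0.08423545645259867, 0.007737036405595997, 0.11343676069039628], [-0.0258504899572008, 0.15326406842767717, 0.14021960091218946], [-0.004844441385660365, 0.17177515700087326, 0.1480523742198668]]
top rack [0.0099 0.1594 0.0309] 6.825 [ 0.9255 -0.0062  0.5785]
 bottle 2631 [[-0.046566256489438275, 0.08858453055223278, 0.10820617044082455], [0.02522995753321422, 0.13379150194193523, 0.13916381456675625], [0.09625447491737499, 0.20081588606535739, 0.1492042636579487]]
```

{"api": "carry_out", "payload": {"deltas": [-0.006,0,0.002,0,0,0,-0.012,0,0.0045,0,0,0,-0.018,0,0.0065,0,0,0,-0.024,0,0.009,0,0,0,-0.03,0,0.011,0,0,0]}}

```text
time: 7.5
eef_pos: [0.4792, 0.2505, 0.0351]
tcp_rot: [0.628, 0.74, -0.156, 0.184]
contact_force: [-0.3, 0.7, 0.3]
opening: 0.863
finger_force: 0.4
```

{"api": "carry_out", "payload": {"deltas": [-0.006,0,0.002,0,0,0,-0.012,0,0.0045,0,0,0,-0.018,0,0.0065,0,0,0,-0.024,0,0.009,0,0,0,-0.03,0,0.011,0,0,0]}}

```text
time: 8.12
eef_pos: [0.4843, 0.2193, 0.0395]
tcp_rot: [0.628, 0.74, -0.156, 0.184]
contact_force: [-1.0, 1.4, -0.3]
opening: 0.861
finger_force: 0.4
```

```bash
python3 tip.py | grep -v finger
```

```text
scene rack [0.0097 0.0968 0.0395] 8.125 [-1.0362  1.3794 -0.2884]
 bottle 292 [[-0.08388800178112826, 0.006704120578437834, 0.10821380095719096], [-0.023359670872333073, 0.09009537549642349, 0.1496257215372262], [0.052437527711339235, 0.14869960315866051, 0.15490825723198867]]
top rack [0.0097 0.0961 0.0396] 8.175 [0.0536 0.0316 0.3044]
 bottle 2354 [[-0.04155712008351069, 0.026009563812612293, 0.11213417293533576], [0.02739506963296234, 0.07625304735034674, 0.146614217579216], [0.09647990789113067, 0.1317696056038081, 0.15481414865939408]]
```

{"api": "carry_out", "payload": {"deltas": [-0.005,0,0.002,0,0,0,-0.01,0,0.004,0,0,0,-0.015,0,0.0055,0,0,0,-0.02,0,0.007,0,0,0,-0.025,0,0.0085,0,0,0]}}

```text
time: 8.85
eef_pos: [0.4887, 0.1937, 0.0437]
tcp_rot: [0.628, 0.74, -0.156, 0.184]
contact_force: [-0.0, 1.0, -0.9]
opening: 0.86
finger_force: 0.4
```

{"api": "carry_out", "payload": {"deltas": [-0.004,0,0.001,0,0,0,-0.008,0,0.002,0,0,0,-0.011,0,0.0035,0,0,0,-0.014,0,0.005,0,0,0,-0.014,0,0.005,0,0,0]}}

```text
time: 9.48
eef_pos: [0.4909, 0.1792, 0.0457]
tcp_rot: [0.628, 0.74, -0.156, 0.184]
contact_force: [0.1, 0.5, -0.2]
opening: 0.86
finger_force: 0.0
```

```bash
python3 tip.py | grep -v finger
```

```text
scene rack [0.0094 0.0561 0.0457] 9.475 [ 0.0957  0.5415 -0.1905]
 bottle 124 [[-0.08443768038538325, -0.00483221208520171, 0.10860359484361068], [-0.02529163363089712, 0.054131592301609105, 0.1498226449675371], [0.09164568315958328, 0.09295523253693856, 0.15488426754002757]]
top rack [0.0094 0.0563 0.0457] 9.525 [ 0.1099 -0.4329 -0.4424]
 bottle 1495 [[-0.044562725867756, -0.0209549322442537, 0.10847229581544929], [0.03508528300542621, 0.043768564006794644, 0.14662295086669427], [0.09643462495650527, 0.09058057609213568, 0.15491837547110615]]
```

{"api": "carry_out", "payload": {"deltas": [0.015,0,-0.015,0,0,0,0.035,0,-0.04,0,0,0,0.05,0,-0.09,0,0,0,0.05,0,-0.14,0,0,0,0.05,0,-0.18,0,0,0]}}

```text
time: 10.2
eef_pos: [0.4696, 0.309, 0.1839]
tcp_rot: [0.627, 0.741, -0.155, 0.184]
contact_force: [-0.1, 0.3, -0.2]
opening: 0.864
finger_force: 0.0
```

```bash
python3 tip.py | grep -v finger; python3 - <<'E'
from h import *
p,d=ctrl.read_camera("top");cv2.imwrite("pics/top2.png",p[100:300,180:400,::-1])
print(delta(W3(.17,.0,.28),rot(0)))
E
```

```text
scene rack [0.0102 0.1877 0.1839] 10.2 [-0.053   0.2686 -0.2037]
 bottle 952 [[-0.06186604439022225, -0.013296837424636004, 0.10210211197124794], [-0.00867019673520001, 0.03525860993001616, 0.13060618905432902], [0.09663670811256861, 0.045815283780988994, 0.15292713324658438]]
top rack [0.0127 0.1903 0.1894] 10.25 [0.5027 1.3943 3.7397]
 bottle 2551 [[-0.041206287365272085, -0.04156436732475784, 0.11140681903326963], [0.025672017595217284, 0.004525076887569576, 0.1450909382167411], [0.09586618504148742, 0.04127676450949047, 0.15447446075471305]]
[-0.2098, 0.1594, 0.0033, 0.0051, 0.484, -0.0032]
```

View pics/top2.png

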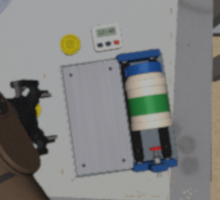

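```bash
cat >> h.py <<'E'
RP=Rt.from_matrix(np.stack([RX,-RY,-UZ],1))
E
python3 - <<'E'
from h import *
print(delta(W3(.14,.1,.30),rot(0)))
print(delta(W3(.14,0,.30),RP,W3(.14,.1,.30),rot(0)))
E
```

```text
[-0.1307, 0.1294, -0.061, 0.0051, 0.484, -0.0032]
[-0.1, 0.0, 0.0, 0.0, 0.0, 1.5708]
```

{"api": "carry_out", "payload": {"deltas": [-0.02,0.02,-0.03,0,0.1,0,-0.05,0.05,-0.06,0,0.2,0,-0.08,0.08,-0.06,0,0.3,0,-0.11,0.11,-0.06,0,0.4,0,-0.13,0.13,-0.06,0,0.484,0], "grip": 0, "grip_force": 20}}

```text
time: 10.98
eef_pos: [0.6132, 0.2405, 0.2942]
tcp_rot: [0.647, 0.762, -0.001, -0.0]
contact_force: [-0.3, -0.1, -0.5]
opening: -0.004
finger_force: 0.0
```

{"api": "carry_out", "payload": {"deltas": [-0.02,0,0,0,0,0.18,-0.04,0,0,0,0,0.36,-0.06,0,0,0,0,0.54,-0.08,0,0,0,0,0.72,-0.1,0,0,0,0,0.9]}}

```text
time: 11.6
eef_pos: [0.628, 0.1426, 0.2931]
tcp_rot: [0.915, 0.402, -0.002, 0.001]
contact_force: [1.0, -0.5, -0.6]
opening: 0.0
finger_force: 0.0
```

```bash
python3 - <<'E'
from h import *
s=ctrl.get_state();print(rack(s["eef_pos"]),s["opening"],s["qpos"],delta(W3(.14,0,.25),RP))
E
```

```text
[ 0.13845063 -0.00296784  0.29312072] 0.00024089119938133473 [ 0.06716249  0.16512899  1.54224532 -0.00276956  1.4378643   0.80983839] [0.0032, -0.0014, 0.0431, 0.001, 0.0045, 0.6601]
```

{"api": "carry_out", "payload": {"deltas": [0.001,0,0.02,0,0,0.17,0.002,0,0.04,0,0,0.34,0.003,-0.001,0.07,0,0,0.51,0.003,-0.001,0.1,0,0,0.66,0.003,-0.001,0.12,0,0,0.66]}}

```text
time: 12.22
eef_pos: [0.6283, 0.1457, 0.1717]
tcp_rot: [0.996, 0.088, -0.003, 0.001]
contact_force: [-0.4, -0.2, -0.2]
opening: 0.002
finger_force: 0.0
```

```bash
cat > tip2.py <<'E'
from h import *
np.set_printoptions(precision=4,suppress=True)
s=ctrl.get_state();T=s["eef_pos"];print("rack",rack(T),s["time"],s["contact_force"],s["qpos"])
for n in("scene","top"):
    p,d=ctrl.read_camera(n);W=rack(cloud(n,d));t=rack(T);Q=W-t
    k=(d>0)&(abs(Q[...,0])<.022)&(abs(Q[...,1])<.03)&(Q[...,2]>-.03)&(Q[...,2]<.13)&(p.max(2)<110)
    if k.any(): print(n,"tool z-TCP lowest",np.sort(Q[k][:,2])[:6],"x,y rng",np.percentile(Q[k],[3,97],axis=0)[:,:2].tolist())
    b=(W[...,2]>.10)&(W[...,2]<.155)&(W[...,0]<.11)&(W[...,0]>-.082)&(abs(W[...,1])<.05)&(p.max(2)>70)
    print(n,"bottle",b.sum(),np.percentile(W[b],[.5,50,99.5],axis=0).tolist())
E
python3 tip2.py; python3 -c "
from h import *
print(delta(W3(.14,0,.05),RP))"
```

```text
rack [0.1393 0.     0.1717] 12.225 [-0.4391 -0.2279 -0.1906] [ 0.072   0.2433  1.6721 -0.003   1.2313  1.4676]
scene tool z-TCP lowest [0.0363 0.0386 0.0393 0.0394 0.0403 0.0404] x,y rng [[-0.017224728901627604, -0.0211806720005314], [0.006406806166965395, 0.027846773709639963]]
scene bottle 1492 [[-0.04072695742156925, -0.01917741789855971, 0.10450855762868556], [0.028432900093253343, 0.027618710707786494, 0.1401481771131255], [0.09720785393964235, 0.046116983441201645, 0.15364520418164423]]
top bottle 1268 [[-0.041387678273724325, -0.005367520768215702, 0.1081257465376859], [0.019569078877973684, 0.023692719859069823, 0.14251931432879777], [0.09600941193263206, 0.042755194551498635, 0.15454756651262122]]
[0.0023, -0.0002, 0.121, 0.0022, 0.0078, 0.0086]
```

{"api": "carry_out", "payload": {"deltas": [0,0,0.03,0,0,0,0,0,0.06,0,0,0,0,0,0.09,0,0,0,0,0,0.118,0,0,0,0,0,0.118,0,0,0]}}

```text
time: 12.95
eef_pos: [0.6286, 0.1453, 0.0557]
tcp_rot: [0.996, 0.088, -0.002, 0.001]
contact_force: [0.1, -0.3, 1.2]
opening: 0.002
finger_force: 0.0
```

```bash
python3 tip2.py; python3 - <<'E'
from h import *
s=ctrl.get_state();print(s["contact_force"],delta(W3(.12,0,.05),RP))
p,d=ctrl.read_camera("scene");cv2.imwrite("pics/s3.png",cv2.resize(p[120:270,180:380,::-1],None,fx=4,fy=4))
E
```

```text
rack [ 0.1395 -0.0004  0.0557] 12.95 [ 0.0637 -0.311   1.2019] [ 0.0714  0.3658  1.746  -0.0035  1.034   1.4679]
scene tool z-TCP lowest [-0.0123 -0.0094 -0.0074 -0.0045 -0.0026 -0.0001] x,y rng [[-0.02151809082511812, -0.02183821087120903], [0.00525272301301332, 0.028647647925796903]]
scene bottle 1507 [[-0.04089220079346783, -0.018483953746097136, 0.10447791673652669], [0.02774411508745282, 0.02759057308811348, 0.14014959147093198], [0.09748318414260744, 0.04584240801071792, 0.15368652301390362]]
top tool z-TCP lowest [0.0189 0.0199 0.02   0.0205 0.0212 0.0213] x,y rng [[-0.020675137181254508, 0.023824100761491468], [-0.006736873657715462, 0.028161108208798944]]
top bottle 682 [[-0.04134586603272279, 0.014223629878914129, 0.1071307790757133], [0.01518050865046813, 0.03208207994470036, 0.1352643252242569], [0.09362038911663532, 0.042990428048087136, 0.14986589700854275]]
[ 0.04617334 -0.50922845  0.04305703] [-0.0221, -0.0009, 0.009, 0.0032, -0.0019, 0.0072]
```

View pics/s3.png

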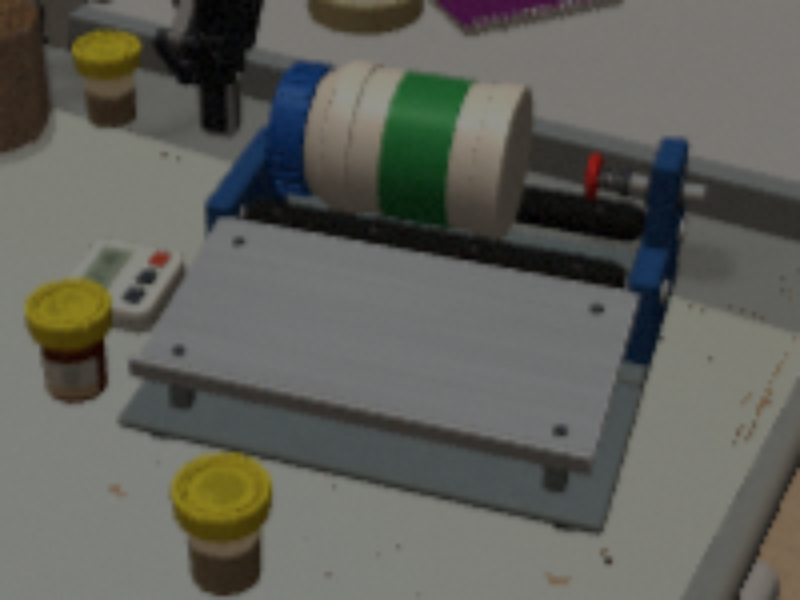

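{"api": "carry_out", "payload": {"deltas": [-0.006,0,0.001,0,0,0,-0.012,0,0.002,0,0,0,-0.018,0,0.003,0,0,0,-0.024,0,0.004,0,0,0,-0.03,0,0.005,0,0,0]}}

```text
time: 13.72
eef_pos: [0.6008, 0.1402, 0.0528]
tcp_rot: [0.996, 0.087, 0.001, 0.001]
contact_force: [3.1, 1.1, -0.0]
opening: 0.001
finger_force: 0.0
```

{"api": "carry_out", "payload": {"deltas": [-0.003,0,0,0,0,0,-0.006,0,0,0,0,0,-0.009,0,0,0,0,0,-0.012,0,0,0,0,0,-0.015,0,0,0,0,0]}}

```text
time: 14.35
eef_pos: [0.586, 0.1376, 0.0528]
tcp_rot: [0.996, 0.087, 0.001, 0.001]
contact_force: [1.6, 1.1, 1.6]
opening: 0.001
finger_force: 0.0
```

```bash
cat > pad.py <<'E'
from h import *
np.set_printoptions(precision=4,suppress=True)
s=ctrl.get_state();print("tcp",rack(s["eef_pos"]),s["time"],"F rack",np.r_[R2.T@s["contact_force"][:2],s["contact_force"][2]])
for n in("scene","top","scene","top"):
    p,d=ctrl.read_camera(n);W=rack(cloud(n,d));h=cv2.cvtColor(p,cv2.COLOR_RGB2HSV);f=p.astype(float)
    red=((h[...,0]<8)|(h[...,0]>172))&(h[...,1]>130)&(abs(W[...,0]+.09)<.04)&(abs(W[...,1])<.03)&(W[...,2]>.09)
    b=(W[...,2]>.112)&(W[...,2]<.155)&(W[...,0]<.0)&(W[...,0]>-.12)&(abs(W[...,1])<.045)&(h[...,1]<90)&(p.max(2)>110)&(p[...,0]>p[...,2].astype(int)+8)
    cap=(W[...,2]>.10)&(W[...,2]<.155)&(h[...,0]>100)&(h[...,0]<125)&(h[...,1]>150)&(W[...,0]>-.05)&(abs(W[...,1])<.05)
    print(n,"red",red.sum(),np.percentile(W[red][:,0],[10,50,90]) if red.any() else "", "bottom x",b.sum(),np.percentile(W[b][:,0],[1,3,10]) if b.any() else "","cap x",cap.sum(),np.percentile(W[cap][:,0],[1,97,99]) if cap.any() else "")
E
python3 pad.py
```

```text
tcp [ 0.0962 -0.0009  0.0528] 14.35 F rack [1.7856 0.7818 1.5509]
scene red 38 [-0.0887 -0.0866 -0.0838] bottom x 278 [-0.0572 -0.0566 -0.0549] cap x 258 [0.06   0.0813 0.0864]
top red 0  bottom x 189 [-0.058  -0.0572 -0.0551] cap x 37 [0.061  0.0794 0.0798]
scene red 38 [-0.0887 -0.0866 -0.0837] bottom x 276 [-0.0573 -0.0564 -0.0552] cap x 260 [0.0594 0.0816 0.0857]
top red 0  bottom x 190 [-0.0581 -0.0573 -0.055 ] cap x 37 [0.0609 0.0793 0.0798]
```

{"api": "carry_out", "payload": {"deltas": [-0.004,0,0,0,0,0,-0.008,0,0,0,0,0,-0.012,0,0,0,0,0,-0.016,0,0,0,0,0,-0.02,0,0,0,0,0]}}

```text
time: 15.18
eef_pos: [0.5658, 0.134, 0.0525]
tcp_rot: [0.996, 0.087, 0.0, 0.001]
contact_force: [2.1, 1.1, 0.5]
opening: 0.003
finger_force: 0.0
```

```bash
python3 pad.py; python3 -c "
from plant import ctrl
import numpy as np
F=[]
for i in range(8): ctrl.read_camera('top'); F.append(ctrl.get_state()['contact_force'][0])
print(np.round(F,2),np.mean(F))"
```

```text
tcp [ 0.0757 -0.001   0.0525] 15.175 F rack [2.2128 0.7167 0.5326]
scene red 41 [-0.0887 -0.0865 -0.0839] bottom x 356 [-0.0776 -0.0769 -0.0744] cap x 260 [0.0393 0.0604 0.0627]
top red 0  bottom x 219 [-0.0786 -0.078  -0.0756] cap x 37 [0.0404 0.0582 0.0586]
scene red 40 [-0.0886 -0.0864 -0.0837] bottom x 361 [-0.0779 -0.0772 -0.0751] cap x 261 [0.0391 0.0602 0.0629]
top red 0  bottom x 219 [-0.0788 -0.078  -0.0757] cap x 38 [0.0403 0.0583 0.0588]
[ 1.01  0.59 -0.31 -0.12 -0.02 -0.08 -0.71 -0.05] 0.03998663777583937
```

{"api": "carry_out", "payload": {"deltas": [-0.002,0,0,0,0,0,-0.004,0,0,0,0,0,-0.006,0,0,0,0,0,-0.007,0,0,0,0,0,-0.008,0,0,0,0,0]}}

```text
time: 16.4
eef_pos: [0.5587, 0.1327, 0.0529]
tcp_rot: [0.996, 0.087, 0.001, 0.001]
contact_force: [3.3, 1.2, -0.1]
opening: -0.006
finger_force: 0.0
```

```bash
python3 pad.py
```

```text
tcp [ 0.0685 -0.0011  0.0529] 16.4 F rack [ 3.4421  0.6369 -0.1088]
scene red 40 [-0.0914 -0.089  -0.0858] bottom x 418 [-0.0848 -0.0841 -0.0815] cap x 267 [0.0322 0.0538 0.0561]
top red 0  bottom x 228 [-0.0857 -0.0848 -0.0822] cap x 39 [0.033  0.0512 0.0517]
scene red 40 [-0.0913 -0.0889 -0.0861] bottom x 429 [-0.0849 -0.084  -0.0816] cap x 263 [0.0322 0.0534 0.0561]
top red 0  bottom x 231 [-0.0857 -0.0847 -0.0823] cap x 39 [0.0337 0.0513 0.0517]
```

{"api": "carry_out", "payload": {"deltas": [-0.001,0,0,0,0,0,-0.002,0,0,0,0,0,-0.002,0,0,0,0,0]}}

```text
time: 16.98
eef_pos: [0.5565, 0.1323, 0.0528]
tcp_rot: [0.996, 0.087, 0.0, 0.001]
contact_force: [3.6, 0.4, 0.4]
opening: -0.005
finger_force: 0.0
```

```bash
python3 pad.py
```

```text
tcp [ 0.0663 -0.0011  0.0528] 16.975 F rack [ 3.6214 -0.1797  0.4455]
scene red 41 [-0.0934 -0.0913 -0.0881] bottom x 437 [-0.0866 -0.086  -0.0834] cap x 269 [0.0301 0.0517 0.0552]
top red 0  bottom x 239 [-0.0878 -0.0869 -0.0843] cap x 38 [0.031  0.0493 0.0497]
scene red 41 [-0.0935 -0.0912 -0.0882] bottom x 442 [-0.0868 -0.086  -0.0834] cap x 270 [0.0298 0.0519 0.056 ]
top red 0  bottom x 237 [-0.0876 -0.0867 -0.0842] cap x 39 [0.0316 0.0492 0.0496]
```

The pad has been pushed in about 4.7 mm. I'm retreating now.

{"api": "carry_out", "payload": {"deltas": [0.003,0,0,0,0,0,0.008,0,0,0,0,0,0.02,0,0,0,0,0,0.04,0,0,0,0,0,0.06,0,-0.02,0,0,0]}}

```text
time: 17.8
eef_pos: [0.6145, 0.1428, 0.0704]
tcp_rot: [0.996, 0.087, -0.003, 0.001]
contact_force: [-0.6, 0.1, -0.3]
opening: -0.002
finger_force: 0.0
```

{"api": "carry_out", "payload": {"deltas": [0,0,-0.04,0,0,0,0,0,-0.08,0,0,0,0,0,-0.12,0,0,0,0,0,-0.12,0,0,0,0,0,-0.12,0,0,0]}}

```text
time: 18.42
eef_pos: [0.615, 0.1431, 0.1915]
tcp_rot: [0.996, 0.087, -0.001, 0.001]
contact_force: [0.0, 0.3, -1.2]
opening: 0.003
finger_force: 0.0
```

```bash
python3 pad.py;python3 tip2.py; python3 - <<'E'
from h import *
p,d=ctrl.read_camera("scene");cv2.imwrite("pics/s4.png",cv2.resize(p[120:270,180:380,::-1],None,fx=3,fy=3))
E
```

```text
tcp [ 0.1257 -0.0002  0.1915] 18.425 F rack [ 0.0645  0.3076 -1.151 ]
scene red 40 [-0.0933 -0.0912 -0.0883] bottom x 432 [-0.0863 -0.0857 -0.0831] cap x 247 [0.0302 0.0504 0.0521]
top red 4 [-0.0938 -0.0931 -0.0922] bottom x 395 [-0.0879 -0.087  -0.0842] cap x 133 [0.0314 0.0498 0.0508]
scene red 39 [-0.0933 -0.0916 -0.0885] bottom x 431 [-0.0864 -0.0855 -0.0833] cap x 247 [0.0301 0.0508 0.052 ]
top red 3 [-0.0939 -0.0937 -0.0926] bottom x 389 [-0.088  -0.0871 -0.0842] cap x 132 [0.0318 0.05   0.0507]
rack [ 0.1251 -0.0002  0.1904] 18.625 [ 0.0424 -0.3264 -0.0333] [ 0.0695  0.1963  1.6925 -0.0031  1.2561  1.4665]
scene tool z-TCP lowest [0.0387 0.0389 0.039  0.0394 0.0395 0.0397] x,y rng [[-0.017251556512386638, -0.021160222708468596], [0.006303866930631927, 0.027917142101943182]]
scene bottle 1466 [[-0.08121939663948613, -0.018287857738302726, 0.10526332401427729], [-0.013911955158956267, 0.027837862545701975, 0.13980909037431097], [0.051232256447607524, 0.046170391679167325, 0.1534038335813402]]
top bottle 1421 [[-0.08120844621582624, -0.010080379936458472, 0.10710067306073004], [-0.016793324158856992, 0.020809706235791845, 0.14397240903443856], [0.049959713549876175, 0.04266611845556493, 0.15454555852305193]]
```

View pics/s4.png

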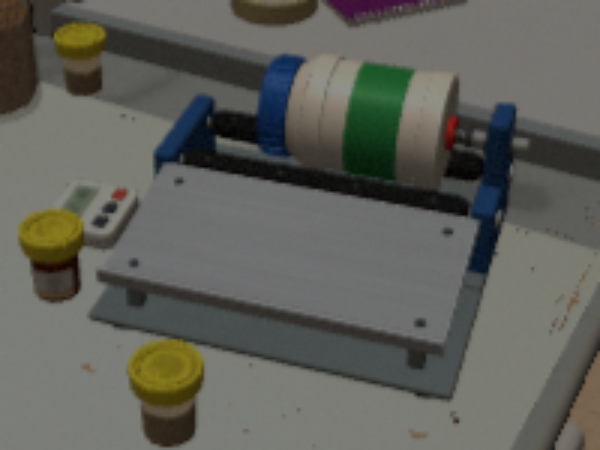

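The bottle lies in the trough with the pad still held about 4 mm in. The pad is at (452,132) in the last crop, and the pots and timer are undisturbed.

```bash
python3 -c "
from plant import ctrl
print(ctrl.sign_off())"
```

```text
the job is handed in; nothing more can be done
None
```

Handed in with no result reported back: the bottle rests in the trough with the red buffer pushed in about 4–5 mm by camera, the gripper is clear of it, and the pots and timer look undisturbed.

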